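# Nest the rinsed painting cups on their drying posts

### The arm

A 6-joint arm with a two-finger parallel gripper is mounted at the origin on the work surface. World frame = base frame: x ahead of the robot, y to its left, z up, the work surface at z = 0. Lengths are in m, angles in rad, forces in N, time in s.
With the tool pointing down it reaches from about 0.375 to 0.975 m from the base axis. Payload 3.8 kg.
Tool frame: the origin (TCP) lies at the very end of the fingers, on their centre line; the grasp point (between the pads) lies behind it (bot.tcp_to_grasp is the y of the grasp point in the tool frame, in m); y points along the fingers, z is the direction in which the jaws open and shut, and the axes are right-handed (so a half turn about y gives the same grasp; the last joint's range is limited). The gripper opens to 85 mm and grips with 20 to 120 N. Pads are 22 mm wide; open, the fingers measure 114 mm over their backs; the gripper's body (76 mm by 85 mm) begins 54 mm behind the grasp point. The pads swing forward as they close: fully open they stand 13 mm farther back than shut.
Start: joints at [-1.233, 0.264, 1.604, -0, 1.274, -0.037], TCP at [0.247, -0.628, 0.231] pointing down, gripper open.
Joint ranges: [-2.63, 2.63], [-0.94, 2.18], [0.31, 2.57], [-1.31, 4.45], [0, 2.66], [-2.55, 2.55]. Speed limits (rad/s): [2.57, 2.57, 3.14, 3.14, 3.14, 3.14].

### API

Orientations are given as a rotation vector (axis times angle).
In Python, from workcell import bot, optics, workorder gives the robot as it stands.
- The arm moves only by the shell command python3 -m handwheel 'ROWS' [FORCE]. ROWS is JSON, a list of rows, each a list of 7 numbers: the shift along the tool's x, y, z in m, then the turn, a rotation vector about the tool's x, y, z in rad, then the opening, from 0 (shut) to 1 (fully open). A call has 1 to 8 rows; each row shifts and turns the commanded pose from where the row before left it, along the tool's axes as they then stand; what a row does not reach is not made up. A row lasts 1/8 s, in which the tool goes at most 62.5 mm and 10.7 degrees, less where a joint would pass 70% of its speed; a pose out of reach is approached as far as the arm can. A call with a gripper value outside its range is refused whole. The fingers move at their own pace and stop on an object; FORCE is the grip in N (left out, the last holds). Time passes only in rows, so rows that do not move let the fingers close. It gives the time, the measured TCP pose, the force and the opening at its end, in the units of the state.
- bot.read_state(): the state, without advancing time (a new reading comes with each control period).
- optics.read_camera(name): name is "side" or "top" or "wrist"; returns a dict with "image" (480x640x3 uint8, red, green, blue), "z_map" (480x640 float32, m along the optical axis (not along the pixel's ray), 0 where there is no reading), "mtx" (3x3 intrinsics, pixels), "world_from_camera" (4x4, takes a point from camera to world coordinates); the wrist camera has in their place "hand_eye" (4x4, takes a point from camera to tool coordinates, whose origin is the TCP and whose axes are the tool frame's). Camera axes: x right, y down, z forward; pixel columns grow to the right and rows downward; lengths in m; the calibration is good to about 2 mm. The wrist camera is an equidistant fisheye: a pixel r from the principal point sees the ray r / f radians off the axis. A picture is of the moment at which its call begins: read the wrist's pose just before it.
- workorder.finish_job(): hands the job in, once; it reports no verdict.
The state is a dict: "time": time; "q": joint angles; "joint_vel": joint speeds; "joint_torque": joint torques, N m; "tool_pos": TCP position; "tcp_rot": TCP orientation; "wrist_force": force on the tool from outside, world axes, zero at the start; "torque": the same for the moment, N m; "width": opening from 0.0 (shut) to 1.0 (fully open).
Only numpy, scipy, OpenCV 4.12 (cv2) and the standard library are available. Lean on these libraries where they do the work, as an engineer would, in place of code of your own. Each camera call takes 0.05 s, during which the arm holds its last target.

### The job

Put the rinsed painting cups away on the two wooden drying stands, all still mouth down: over the round post the three round cups nested, the smallest first, then the middle one over it, then the largest over both; over the square post the small square cup, then the large square cup over it. Every cup must end upright with its rim flat on the board of its stand, and the paint jar and the sanding block stay where they are.

Things in the scene. Friction and masses are not known exactly. Their poses are not given: they have to be found in the camera images.
- round_small_mid (a point): White plastic cup, open at one end, standing mouth down on the table with its closed end up, loose. The smallest round one: outer diameter 30 mm at the rim (28 mm at the closed end), 46 mm high, wall 2.5 mm, closed end 4 mm thick, inner diameter 25 mm at the rim, about 25 g. The point is on its axis, half-way up; z points up to the closed end.
- round_medium_mid (a point): White plastic cup, open at one end, standing mouth down on the table with its closed end up, loose. The middle round one: outer diameter 48 mm at the rim (46 mm at the closed end), 60 mm high, wall 2.5 mm, closed end 4 mm thick, inner diameter 43 mm at the rim, about 40 g. The point is on its axis, half-way up; z points up to the closed end.
- round_large_mid (a point): White plastic cup, open at one end, standing mouth down on the table with its closed end up, loose. The largest round one: outer diameter 66 mm at the rim (64 mm at the closed end), 74 mm high, wall 2.5 mm, closed end 4 mm thick, inner diameter 61 mm at the rim, about 60 g. The point is on its axis, half-way up; z points up to the closed end.
- square_small_mid (a point): White plastic cup, open at one end, standing mouth down on the table with its closed end up, loose. The small square one: 34 x 34 mm outside, 46 mm high, walls and closed end 2.5 mm, 29 x 29 mm inside, about 30 g. The point is on its axis, half-way up; z points up to the closed end. x and y are square to its side faces.
- square_large_mid (a point): White plastic cup, open at one end, standing mouth down on the table with its closed end up, loose. The large square one: 62 x 62 mm outside, 70 mm high, walls and closed end 2.5 mm, 57 x 57 mm inside, about 65 g. The point is on its axis, half-way up; z points up to the closed end. x and y are square to its side faces.
- round_stand_board (a point): Drying stand with the round post, fixed to the table: a round pine board of diameter 104 mm, 15 mm thick, with an upright round wooden post in its middle, 12 mm in diameter, 34 mm high above the board, rounded at the top. The point is at the foot of the post, on the board's upper face (15 mm above the table); z up.
- square_stand_board (a point): Drying stand with the square post, fixed to the table: a square pine board of 96 x 96 mm, 15 mm thick, with an upright square wooden post in its middle, 14 x 14 mm, 34 mm high above the board. The point is at the foot of the post, on the board's upper face (15 mm above the table); z up, x and y along the board's edges.
- paint_jar_mid (a point): Bystander: closed grey paint jar with a paper band and dark metal cap, 70 mm in diameter, 90 mm high, standing among the cups, loose. The point is on its axis, half-way up.
- sanding_block_mid (a point): Bystander: cork sanding block, 95 x 55 x 30 mm, lying flat among the cups, loose. The point is its centre; x along its length.
There are look-alikes about, which are no part of the job. What is shaped like the part that bears square_large_mid but red is not meant. What is shaped like the part that bears round_medium_mid but red is not meant.

How it is judged:
At the end, for the whole second after the job is handed in: All five cups mouth down (tilt under 0.1 rad), released and at rest (under 0.02 m/s), each nested over its post, rim within 4 mm of its board, axis within 10, 16, 22 mm (round: small, middle, large) or 13, 27 mm (square: small, large) of the post (horizontal distance between round_small_mid and round_stand_board below 0.01 m and z of round_small_mid in the frame of round_stand_board between 0.019 and 0.027 m and angle between each of round_small_mid, round_medium_mid, round_large_mid, square_small_mid, square_large_mid's own z axis and vertical below 0.1 rad and linear speed of each of round_small, round_medium, round_large, square_small, square_large below 0.02 m/s and horizontal distance between round_medium_mid and round_stand_board below 0.016 m and z of round_medium_mid in the frame of round_stand_board between 0.026 and 0.034 m and horizontal distance between round_large_mid and round_stand_board below 0.022 m and z of round_large_mid in the frame of round_stand_board between 0.033 and 0.041 m and horizontal distance between square_small_mid and square_stand_board below 0.013 m and z of square_small_mid in the frame of square_stand_board between 0.019 and 0.027 m and horizontal distance between square_large_mid and square_stand_board below 0.027 m and z of square_large_mid in the frame of square_stand_board between 0.031 and 0.039 m); the robot touches nothing.
It fails at once if the paint jar is moved by more than 30 mm (distance of paint_jar_mid from where it was at the start of the episode above 0.03 m).
It fails at once if the sanding block is moved by more than 30 mm (distance of sanding_block_mid from where it was at the start of the episode above 0.03 m).
It also fails if it takes over 128 s, if anything falls off the work surface, if the arm or the gripper's body presses on something with over 40 N, if the wrist force passes 120 N, or if a joint passes its speed limit or range.

## Working session

There is one attempt and no reset: what is moved stays moved. The work goes in short steps, Python scripts to look and compute and a shell command to move; the robot and the scene stay as the last step left them, time stands still between calls to the robot, and variables do not carry over. Pictures are saved under pics/ and viewed, and the job is handed in when it is done.

```bash
ls; mkdir -p pics
cat > h.py <<'E'
import numpy as np,cv2
from workcell import bot,optics,workorder
def cam(n):
    return optics.read_camera(n)
def save(im,f): cv2.imwrite('pics/'+f,cv2.cvtColor(im,cv2.COLOR_RGB2BGR))
def pts(c):
    z=c['z_map'];v,u=np.mgrid[0:480,0:640];K=c['mtx']
    P=np.stack([(u-K[0,2])/K[0,0]*z,(v-K[1,2])/K[1,1]*z,z],-1)
    T=c['world_from_camera'];return P@T[:3,:3].T+T[:3,3]
E
python3 - <<'E'
from h import *
print(bot.read_state(),bot.tcp_to_grasp)
for n in('top','side'):
    c=cam(n);save(c['image'],n+'0.png');np.savez(n+'0.npz',**c);print(c['mtx'],c['world_from_camera'])
E
```

```text
pics
{'time': 0.0, 'q': array([-1.23289343e+00,  2.64732102e-01,  1.60535973e+00,  1.43333846e-05,
        1.27367530e+00, -3.69385327e-02]), 'joint_vel': array([ 1.02597374e-03,  2.01215862e-03, -1.22309885e-03,  2.40153644e-03,
       -9.37888452e-05, -7.67795096e-04]), 'joint_torque': array([ 2.42166017e-03, -5.15105331e+01, -3.67312038e+01,  2.31847671e-04,
        1.27732390e-02, -1.25434084e-05]), 'tool_pos': array([ 0.2468759 , -0.62746589,  0.22998389]), 'tcp_rot': array([-0.38276678,  2.01885837, -2.01444125]), 'wrist_force': array([-0.02558386, -0.25779241, -1.96323888]), 'torque': array([-0.05179565,  0.01641273, -0.01671802]), 'width': 1.001967100277369} -0.0187
[[520.3462102    0.         322.98525955]
 [  0.         520.3462102  236.86247687]
 [  0.           0.           1.        ]] [[-0.0273192  -0.99614423  0.08336866  0.46683089]
 [-0.99961432  0.0276398   0.00269355 -0.01899809]
 [-0.00498746 -0.08326293 -0.99651513  1.06117654]
 [ 0.          0.          0.          1.        ]]
[[442.3447916    0.         317.62077457]
 [  0.         442.3447916  240.07497435]
 [  0.           0.           1.        ]] [[-0.8037368  -0.33007997  0.49502967  0.13926029]
 [-0.59496669  0.45240355 -0.66433851  0.58375466]
 [-0.00466834 -0.82847947 -0.55999997  0.55197696]
 [ 0.          0.          0.          1.        ]]
```

View pics/top0.png

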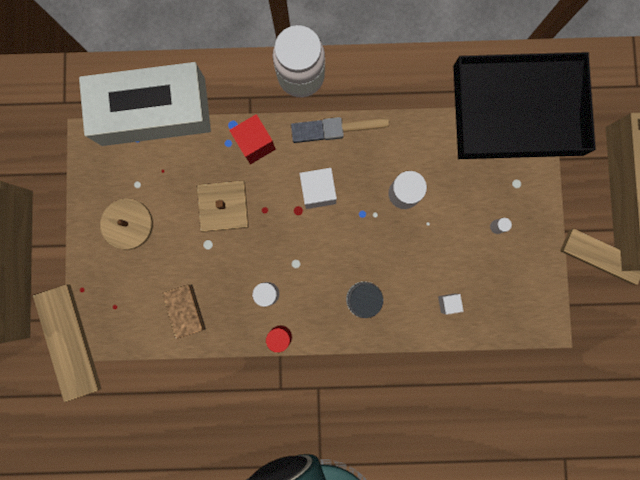

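View pics/side0.png

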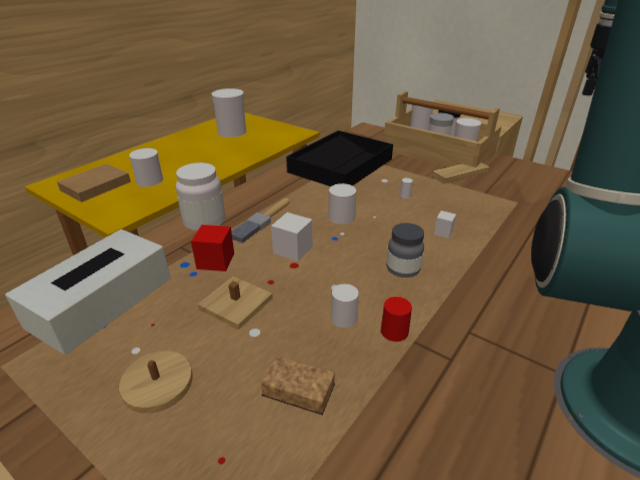

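The top view shows the cups: large round (409,187), large square (318,187), medium (264,294), small round (504,225) and small square (453,304). The round stand is at (126,224), the square stand at (222,206), the jar at (365,300) and the cork block at (182,311). Next I'll measure their positions.

Run:
```python
from h import *
c=dict(np.load('top0.npz'));P=pts(c);im=c['image'].astype(int)
def m(name,u,v,h,r=30,tol=.006):
    w=np.zeros((480,640),bool);w[v-r:v+r,u-r:u+r]=1
    s=w&(abs(P[...,2]-h)<tol)
    n,l,st,ce=cv2.connectedComponentsWithStats(s.astype(np.uint8))
    if n<2: print(name,'none',P[v,u]);return
    k=1+np.argmax(st[1:,4]);q=P[l==k];
    (cx,cy),(a,b),t=cv2.minAreaRect((q[:,:2]*1000).astype(np.float32))
    (ex,ey),R=cv2.minEnclosingCircle((q[:,:2]*1000).astype(np.float32))
    print(name,'n',st[k,4],'mean',q.mean(0).round(4),'rect',round(cx,1),round(cy,1),round(a,1),round(b,1),round(t,1),'circ',round(ex,1),round(ey,1),round(R,1))
m('rs',504,225,.046,20);m('rm',264,294,.060);m('rl',409,187,.074);m('ss',453,304,.046,20);m('sl',318,187,.070)
m('rboard',126,224,.015,36);m('sboard',222,206,.015,36);m('rpost',122,222,.045,15,.01);m('spost',220,204,.045,15,.01)
m('jar',365,300,.09);m('block',182,311,.03,40);m('redsq',252,138,.07,35);m('redr',278,340,.06)
m('table',350,250,.0,20)
```

```text
rs n 158 mean [ 0.5674 -0.3705  0.0451] rect 567.2 -370.2 26.7 26.2 0.2 circ 567.5 -370.3 13.8
rm n 448 mean [0.4445 0.1004 0.0599] rect 444.9 100.5 44.5 43.9 88.1 circ 444.4 100.5 22.8
rl n 853 mean [ 0.6415 -0.1837  0.0737] rect 641.9 -184.0 61.0 63.8 43.4 circ 642.1 -184.0 32.1
ss n 322 mean [ 0.4156 -0.2622  0.0453] rect 415.6 -262.5 33.8 34.6 7.3 circ 415.4 -262.5 23.0
sl n 1031 mean [ 0.6495 -0.0077  0.0698] rect 649.9 -7.7 62.5 61.8 8.0 circ 649.7 -7.5 43.7
rboard n 1999 mean [0.5929 0.3832 0.0152] rect 593.2 384.1 103.0 102.6 19.3 circ 593.1 384.1 52.4
sboard n 2129 mean [0.6238 0.1875 0.0151] rect 624.3 188.2 96.2 96.4 3.9 circ 624.3 188.3 66.4
rpost n 36 mean [0.5932 0.3826 0.0442] rect 593.4 382.6 9.8 10.8 86.8 circ 593.5 383.4 6.3
spost n 58 mean [0.6235 0.1875 0.0478] rect 623.6 188.0 13.4 14.4 0.5 circ 624.1 188.0 8.8
jar n 852 mean [ 0.4285 -0.0924  0.0896] rect 428.4 -92.9 59.6 59.2 88.4 circ 428.5 -92.5 30.6
block n 1356 mean [0.4144 0.2661 0.0299] rect 414.3 266.8 94.8 56.2 16.5 circ 413.7 266.4 52.8
redsq n 1019 mean [0.7527 0.12   0.0701] rect 753.1 120.3 63.5 61.9 29.3 circ 752.8 119.2 43.2
redr n 448 mean [0.3572 0.0765 0.0599] rect 357.2 76.5 42.2 43.7 88.5 circ 357.0 76.7 22.7
table n 1583 mean [ 5.282e-01 -6.940e-02  3.000e-04] rect 528.4 -69.7 80.0 80.1 88.4 circ 528.4 -69.4 56.3
```

```bash
cat >> h.py <<'E'
from scipy.spatial.transform import Rotation as R
def st():
    s=bot.read_state();M=R.from_rotvec(s['tcp_rot']).as_matrix()
    print('t',round(s['time'],2),'tcp',s['tool_pos'].round(4),'w',round(s['width'],3),'F',s['wrist_force'].round(1),'q',s['q'].round(2));print('cols x,y,z:\n',M.round(3));return s,M
def plan(x,y,z,yaw):
    """TCP goal, yaw = angle (deg) of tool x vs world x; tool y down. prints the shift in present tool axes and turn about tool y"""
    s,M=st();d=M.T@(np.array([x,y,z])-s['tool_pos'])
    a=np.radians(yaw);X=np.array([np.cos(a),np.sin(a),0]);Y=np.array([0,0,-1.]);Rg=np.stack([X,Y,np.cross(X,Y)],1)
    print('shift',d.round(4),'turn',R.from_matrix(M.T@Rg).as_rotvec().round(4))
E
python3 -c "
from h import *
st();plan(.5674,-.3705,.15,0)"
```

```text
t 0.1 tcp [ 0.2469 -0.6275  0.23  ] w 1.001 F [-0.1 -0.2  0.1] q [-1.23  0.26  1.61 -0.    1.27 -0.04]
cols x,y,z:
 [[-0.931 -0.001  0.366]
 [-0.366  0.002 -0.931]
 [-0.    -1.    -0.002]]
t 0.1 tcp [ 0.2469 -0.6275  0.23  ] w 1.001 F [-0.1 -0.2  0.1] q [-1.23  0.26  1.61 -0.    1.27 -0.04]
cols x,y,z:
 [[-0.931 -0.001  0.366]
 [-0.366  0.002 -0.931]
 [-0.    -1.    -0.002]]
shift [-0.3924  0.0803 -0.1216] turn [ 5.0000e-04 -2.7668e+00 -2.9000e-03]
```

```bash
python3 -m handwheel '[[0,0,0,0,-0.1495,0,0.6],[0,0,0,0,-0.1495,0,0.6],[0,0,0,0,-0.1495,0,0.6],[0,0,0,0,-0.1495,0,0.6],[0,0,0,0,-0.1495,0,0.6],[0,0,0,0,-0.1495,0,0.6],[0,0,0,0,-0.1495,0,0.6],[0,0,0,0,-0.1495,0,0.6]]' 20;  python3 -c "
from h import *
plan(.5674,-.3705,.15,270)"
```

```text
time: 1.1
tool_pos: [0.247, -0.6277, 0.2305]
tcp_rot: [-1.211, 1.206, -1.204]
wrist_force: [0.2, 0.1, -0.1]
width: 0.598
t 1.1 tcp [ 0.247  -0.6277  0.2305] w 0.598 F [ 0.2  0.1 -0.1] q [-1.23  0.26  1.6  -0.    1.27 -1.24]
cols x,y,z:
 [[ 0.005 -0.     1.   ]
 [-1.     0.001  0.005]
 [-0.001 -1.    -0.   ]]
shift [-0.2555  0.0807  0.3217] turn [ 0.0005  0.005  -0.0013]
```

```bash
python3 -m handwheel '[[-0.032,0.010,0.0402,0,0,0,0.6],[-0.032,0.010,0.0402,0,0,0,0.6],[-0.032,0.010,0.0402,0,0,0,0.6],[-0.032,0.010,0.0402,0,0,0,0.6],[-0.032,0.010,0.0402,0,0,0,0.6],[-0.032,0.010,0.0402,0,0,0,0.6],[-0.032,0.010,0.0402,0,0,0,0.6],[-0.032,0.010,0.0402,0,0.005,0,0.6]]';  python3 -c "
from h import *
plan(.5674,-.3705,.014,270)
s=cam('wrist');save(s['image'],'w1.png');print(s['hand_eye'],s['mtx'])"
```

```text
time: 2.1
tool_pos: [0.5696, -0.3707, 0.1504]
tcp_rot: [-1.207, 1.214, -1.212]
wrist_force: [-0.5, -0.4, -0.5]
width: 0.601
t 2.1 tcp [ 0.5696 -0.3707  0.1504] w 0.601 F [-0.5 -0.4 -0.5] q [-0.61  0.33  1.67 -0.    1.14 -0.61]
cols x,y,z:
 [[-0.005 -0.001  1.   ]
 [-1.     0.    -0.005]
 [-0.    -1.    -0.001]]
shift [-0.0002  0.1364 -0.0021] turn [ 0.0008 -0.0051 -0.0004]
[[ 1.55225495e-04  9.58689143e-01  2.84455800e-01 -7.17215370e-02]
 [ 2.14832947e-04 -2.84455829e-01  9.58689123e-01 -1.42584818e-01]
 [ 9.99999965e-01 -8.77025162e-05 -2.50112810e-04  7.90763338e-04]
 [ 0.00000000e+00  0.00000000e+00  0.00000000e+00  1.00000000e+00]] [[371.64829954   0.         322.43853329]
 [  0.         371.64829954 235.93399877]
 [  0.           0.           1.        ]]
```

View pics/w1.png

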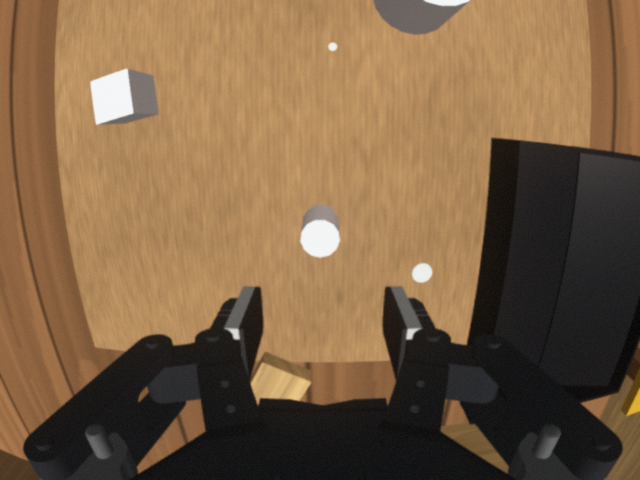

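The small cup, at (320,238), is centred between the jaws, so I'll descend and grip it.

```bash
python3 -m handwheel '[[0,0.04,-0.002,0,0,0,0.6],[0,0.04,0,0,0,0,0.6],[0,0.035,0,0,0,0,0.6],[0,0.02,0,0,0,0,0.6],[0,0,0,0,0,0,0.2],[0,0,0,0,0,0,0.2],[0,0,0,0,0,0,0.2],[0,0,0,0,0,0,0.2]]' 25;  python3 -c "
from h import *
plan(.5674,-.3705,.014,270)"
```

```text
time: 3.15
tool_pos: [0.5675, -0.3727, 0.0178]
tcp_rot: [-1.206, 1.211, -1.215]
wrist_force: [-0.1, -0.3, -0.1]
width: 0.323
t 3.15 tcp [ 0.5675 -0.3727  0.0178] w 0.323 F [-0.1 -0.3 -0.1] q [-0.62  0.46  1.76  0.    0.92 -0.61]
cols x,y,z:
 [[-0.005  0.002  1.   ]
 [-1.    -0.001 -0.005]
 [ 0.001 -1.     0.002]]
shift [-0.0022  0.0038 -0.0002] turn [-0.002  -0.005   0.0014]
```

```bash
python3 -m handwheel '[[0,-0.03,0,0,0,0,0.2],[0,-0.06,0,0,0,0,0.2],[0,-0.06,0,0,0,0,0.2],[-0.04,0,0,0,0,0,0.2],[-0.058,0,0,0,0,0,0.2],[-0.058,0,0,0,0,0,0.2],[-0.058,0,0.01,0,0,0,0.2],[-0.058,0,0.01,0,0,0,0.2]]' ; python3 -m handwheel '[[-0.058,0,0,0,0,0,0.2],[-0.058,0,0,0,0,0,0.2],[-0.058,0,0,0,0,0,0.2],[-0.058,0,0,0,0,0,0.2],[-0.058,0,0,0,0,0,0.2],[-0.058,0,0,0,0,0,0.2],[-0.058,0,0,0,0,0,0.2],[-0.058,0,0,0,0,0,0.2]]' ;  python3 -c "
from h import *
plan(.593,.3837,.10,270)
s=cam('wrist');save(s['image'],'w2.png')"
```

```text
time: 4.15
tool_pos: [0.5883, -0.0986, 0.1673]
tcp_rot: [-1.206, 1.212, -1.214]
wrist_force: [1.2, 0.1, -0.4]
width: 0.321
time: 5.15
tool_pos: [0.5904, 0.3658, 0.1672]
tcp_rot: [-1.206, 1.212, -1.213]
wrist_force: [0.5, -0.3, -0.5]
width: 0.317
t 5.15 tcp [0.5904 0.3658 0.1672] w 0.317 F [ 0.5 -0.3 -0.5] q [ 0.52  0.34  1.62 -0.    1.17  0.52]
cols x,y,z:
 [[-0.005  0.001  1.   ]
 [-1.     0.001 -0.005]
 [-0.001 -1.     0.001]]
shift [-0.0179  0.0672  0.0025] turn [-0.0013 -0.0048 -0.0005]
```

View pics/w2.png

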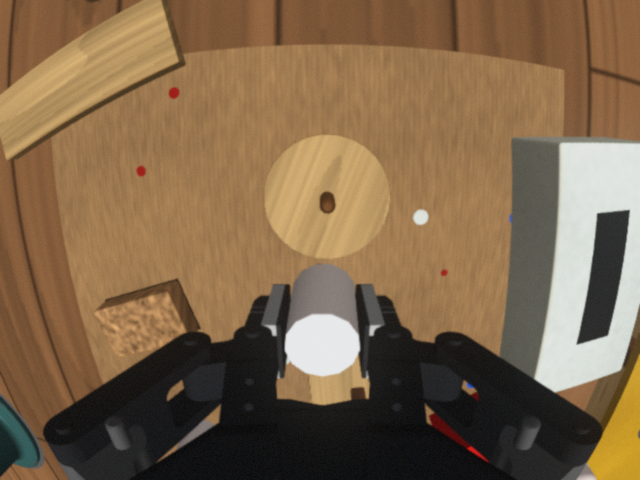

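The cup is held and the post is at about (327,203). I'll move over the post and lower partway.

```bash
python3 -m handwheel '[[-0.016,0.03,0.0025,0,-0.005,0,0.2],[0,0.03,0,0,0,0,0.2],[0,0,0,0,0,0,0.2],[0,0,0,0,0,0,0.2]]' ;  python3 -c "
from h import *
plan(.593,.382,.034,270)
s=cam('top');save(cv2.resize(s['image'][170:280,70:190],None,fx=5,fy=5),'t3.png')
s=cam('wrist');save(cv2.resize(s['image'][150:400,200:450],None,fx=2.4,fy=2.4),'w3.png')
P=pts(cam('top'));print(P[200:245,100:150][P[200:245,100:150,2]>.1].mean(0))
s=cam('side');save(cv2.resize(s['image'][270:430,60:270],None,fx=3,fy=3),'s3.png')"
```

```text
time: 5.7
tool_pos: [0.5936, 0.3797, 0.1076]
tcp_rot: [-1.208, 1.209, -1.209]
wrist_force: [-0.3, -0.8, -0.4]
width: 0.322
t 5.7 tcp [0.5936 0.3797 0.1076] w 0.322 F [-0.3 -0.8 -0.4] q [ 0.53  0.41  1.65 -0.    1.08  0.53]
cols x,y,z:
 [[-0.     0.001  1.   ]
 [-1.     0.001 -0.   ]
 [-0.001 -1.     0.001]]
shift [-0.0022  0.0736 -0.0007] turn [-0.0012 -0.0003 -0.0007]
[0.58600823 0.35920017 0.16404192]
```

View pics/w3.png

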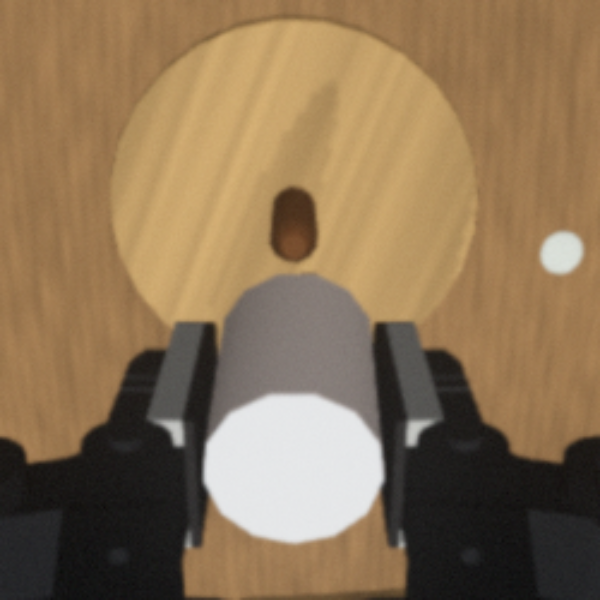

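View pics/s3.png

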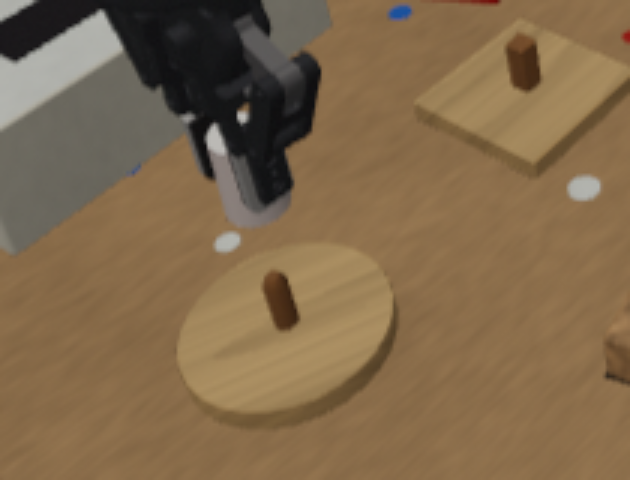

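```bash
cat >> h.py <<'E'
def wpts(c,s):
    K=c['mtx'];v,u=np.mgrid[0:480,0:640];a=(u-K[0,2])/K[0,0];b=(v-K[1,2])/K[1,1];r=np.hypot(a,b)+1e-9
    z=c['z_map'];t=np.tan(np.minimum(r,1.4));P=np.stack([a/r*t*z,b/r*t*z,z],-1)
    H=c['hand_eye'];P=P@H[:3,:3].T+H[:3,3];M=R.from_rotvec(s['tcp_rot']).as_matrix()
    return P,P@M.T+s['tool_pos']
E
python3 -c "
from h import *
s=bot.read_state();c=cam('wrist');P,W=wpts(c,s)
for uv in((323,345),(322,245),(290,300),(250,200)): print(uv,P[uv[1],uv[0]].round(4),W[uv[1],uv[0]].round(4))
im=c['image'].min(2);m=(im>200)&(c['z_map']<.2)&(c['z_map']>0)
n,l,q,_=cv2.connectedComponentsWithStats(m.astype(np.uint8));k=1+np.argmax(q[1:,4]);print(q[k]);A=P[l==k];print(A.mean(0),A.min(0),A.max(0));A=W[l==k];print(A.mean(0))
b=(abs(W[...,2]-.015)<.006)&(c['z_map']>0);b[:, :220]=0;b[:,430:]=0
A=W[b];print(len(A),A.min(0),A.max(0))
"
```

```text
(323, 345) [ 0.0018 -0.0308  0.001 ] [0.595  0.3782 0.1392]
(322, 245) [-0.0058  0.0612  0.0005] [0.5948 0.3859 0.0473]
(290, 300) [-0.0013 -0.001  -0.013 ] [0.5811 0.3814 0.1094]
(250, 200) [-0.0233  0.1084 -0.0497] [ 5.448e-01  4.035e-01 -1.000e-04]
[ 586  175   54  168 5658]
[-0.00471336  0.0290044   0.18895224] [-0.05976611  0.02662294  0.16579878] [0.05594372 0.03154974 0.21585423]
[0.78314946 0.38469167 0.07992567]
14841 [0.5430639  0.23088501 0.00904255] [0.64650697 0.43385266 0.02090011]
```

```bash
python3 -m handwheel '[[-0.003,0.02,0,0,0,0,0.2],[0,0.025,0,0,0,0,0.2],[0,0.02,0,0,0,0,0.2],[0,0.009,0,0,0,0,0.2],[0,0,0,0,0,0,0.2],[0,0,0,0,0,0,0.2]]' ;  python3 -c "
from h import *
plan(.593,.383,.033,270)
s=cam('side');save(cv2.resize(s['image'][270:430,60:270],None,fx=3,fy=3),'s4.png')"
```

```text
time: 6.7
tool_pos: [0.5933, 0.383, 0.0325]
tcp_rot: [-1.209, 1.209, -1.209]
wrist_force: [-1.0, -0.1, -0.4]
width: 0.322
t 6.7 tcp [0.5933 0.383  0.0325] w 0.322 F [-1.  -0.1 -0.4] q [0.54 0.49 1.69 0.   0.96 0.54]
cols x,y,z:
 [[ 0.     0.001  1.   ]
 [-1.     0.     0.   ]
 [-0.    -1.     0.001]]
shift [-0.     -0.0005 -0.0003] turn [-0.0005  0.     -0.0004]
```

View pics/s4.png

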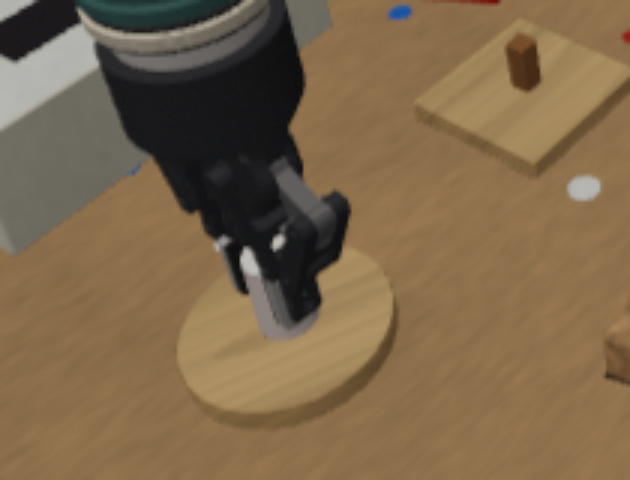

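```bash
python3 -m handwheel '[[0,0,0,0,0,0,0.6],[0,0,0,0,0,0,0.75],[0,-0.03,0,0,0,0,0.75],[0,-0.05,0,0,0,0,0.75],[0.02,-0.05,-0.01,0,0,0,0.75],[0.05,0,-0.026,0,0,0,0.75],[0.05,0,-0.026,0,0,0,0.75],[0.05,0,-0.026,0,0,0,0.75]]' ; python3 -m handwheel '[[0.05,0,-0.026,0,0,0,0.75],[0.05,0,-0.026,0,0,0,0.75],[0.013,0,-0.008,0,0,0,0.75],[0,0,0,0,0,0,0.75]]'; python3 -c "
from h import *
s,M=st()
c=cam('wrist');save(c['image'],'w5.png');P,W=wpts(c,s);np.save('W.npy',W)
q=cam('top');P=pts(q);A=P[195:250,95:155].reshape(-1,3);A=A[(A[:,2]>.052)&(A[:,2]<.07)];print(A.mean(0),len(A),A.min(0),A.max(0))
plan(.4447,.1004,.03,270)"
```

```text
time: 7.75
tool_pos: [0.5042, 0.2115, 0.1628]
tcp_rot: [-1.208, 1.208, -1.209]
wrist_force: [0.5, -1.0, 0.1]
width: 0.747
time: 8.25
tool_pos: [0.4451, 0.0994, 0.1628]
tcp_rot: [-1.207, 1.21, -1.211]
wrist_force: [-0.3, -0.7, -0.2]
width: 0.747
t 8.25 tcp [0.4451 0.0994 0.1628] w 0.747 F [-0.3 -0.7 -0.2] q [ 0.16 -0.1   2.13  0.    1.11  0.17]
cols x,y,z:
 [[-0.002  0.001  1.   ]
 [-1.     0.001 -0.002]
 [-0.001 -1.     0.001]]
[0.59211349 0.38118187 0.06074974] 179 [0.57874007 0.36745367 0.0522411 ] [0.606882   0.39669112 0.06598163]
t 8.35 tcp [0.4461 0.1006 0.1629] w 0.746 F [-0.3  0.4  0.5] q [ 0.17 -0.1   2.13  0.    1.11  0.17]
cols x,y,z:
 [[ 0.     0.002  1.   ]
 [-1.     0.001  0.   ]
 [-0.001 -1.     0.002]]
shift [ 0.0003  0.1329 -0.0016] turn [-0.0016  0.0001 -0.0008]
```

View pics/w5.png

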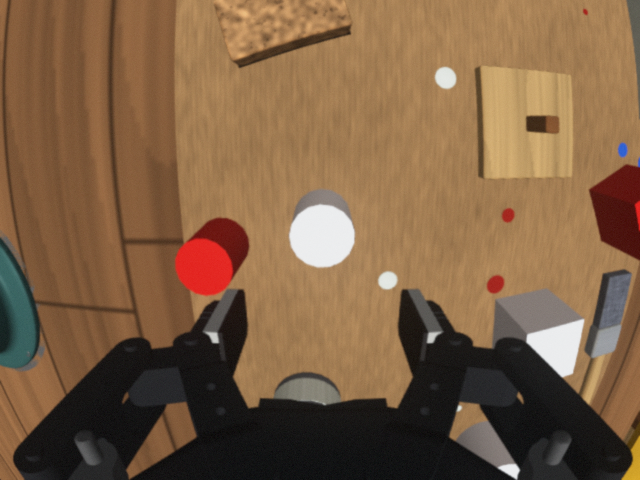

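The medium cup is centred at (322,236), and the red look-alike at (205,265) stays clear of the left finger.

```bash
python3 -m handwheel '[[0,0.04,-0.0015,0,0,0,0.75],[0,0.045,0,0,0,0,0.75],[0,0.035,0,0,0,0,0.75],[0,0.016,0,0,0,0,0.75],[0,0,0,0,0,0,0.4],[0,0,0,0,0,0,0.4],[0,0,0,0,0,0,0.4],[0,0,0,0,0,0,0.4]]' ; python3 -m handwheel '[[0,0,0,0,0,0,0.4],[0,-0.04,0,0,0,0,0.4],[0,-0.06,0,0,0,0,0.4],[0,-0.06,0,0,0,0,0.4],[-0.02,0,0.01,0,0,0,0.4],[-0.05,0,0.026,0,0,0,0.4],[-0.05,0,0.026,0,0,0,0.4],[-0.05,0,0.026,0,0,0,0.4]]'; python3 -m handwheel '[[-0.05,0,0.026,0,0,0,0.4],[-0.05,0,0.026,0,0,0,0.4],[-0.012,0,0.008,0,0,0,0.4],[0,0,0,0,0,0,0.4],[0,0,0,0,0,0,0.4]]'; python3 -c "
from h import *
s,M=st()
c=cam('wrist');save(c['image'],'w6.png');P,W=wpts(c,s);np.save('P.npy',P)
plan(.5925,.3825,.10,270)
s=cam('side');save(cv2.resize(s['image'][230:430,30:270],None,fx=3,fy=3),'s6.png')"
```

```text
time: 9.35
tool_pos: [0.4444, 0.0999, 0.0273]
tcp_rot: [-1.207, 1.208, -1.21]
wrist_force: [-0.6, -0.3, 0.2]
width: 0.541
time: 10.35
tool_pos: [0.5322, 0.2712, 0.1866]
tcp_rot: [-1.208, 1.209, -1.21]
wrist_force: [0.9, 0.4, 0.0]
width: 0.539
time: 10.98
tool_pos: [0.5908, 0.3803, 0.1861]
tcp_rot: [-1.21, 1.21, -1.21]
wrist_force: [0.4, -0.4, 0.0]
width: 0.537
t 10.97 tcp [0.5908 0.3803 0.1861] w 0.537 F [ 0.4 -0.4  0. ] q [ 0.54  0.34  1.58 -0.    1.21  0.54]
cols x,y,z:
 [[-0.001 -0.001  1.   ]
 [-1.    -0.001 -0.001]
 [ 0.001 -1.    -0.001]]
t 11.03 tcp [0.5909 0.3802 0.1863] w 0.539 F [-0.5  1.  -0.5] q [ 0.54  0.34  1.58 -0.    1.21  0.54]
cols x,y,z:
 [[-0.001 -0.001  1.   ]
 [-1.    -0.001 -0.001]
 [ 0.001 -1.    -0.001]]
shift [-0.0024  0.0863  0.0017] turn [ 0.0007 -0.001   0.0008]
```

View pics/w6.png

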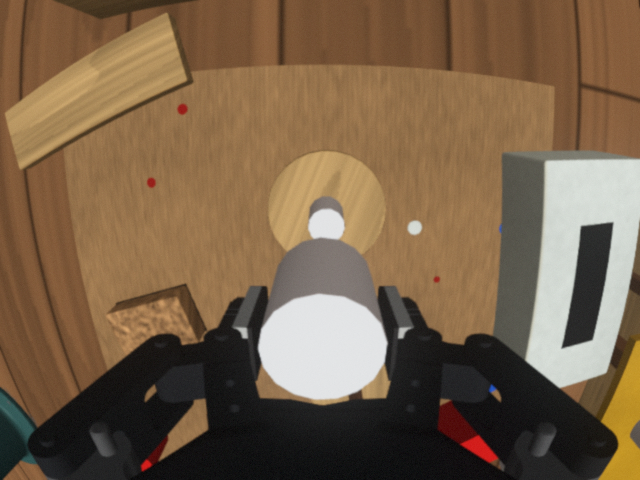

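View pics/s6.png

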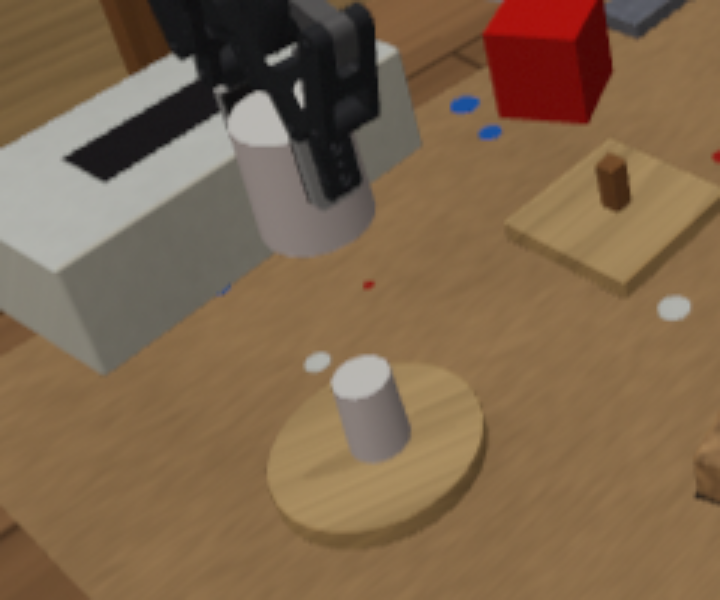

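The small cup stands on the board. I'll check where the held medium cup sits relative to it with wrist depth.

```bash
cat >> h.py <<'E'
def flat(P,u,v,tol=.003,r=90):
    """planar region at tool-y of seed pixel: tool-frame centre and extent"""
    y0=np.median(P[v-2:v+3,u-2:u+3,1]);m=abs(P[...,1]-y0)<tol
    w=np.zeros_like(m);w[max(v-r,0):v+r,u-r:u+r]=1
    n,l=cv2.connectedComponents((m&w).astype(np.uint8));A=P[l==l[v,u]]
    mn,mx=A.min(0),A.max(0);print('ctr',((mn+mx)/2).round(4),'size',(mx-mn).round(4),len(A))
E
python3 -c "
from h import *
P=np.load('P.npy');flat(P,322,345);flat(P,326,225)"
```

```text
ctr [ 0.0023 -0.0346  0.0008] size [0.0463 0.006  0.0592] 11662
ctr [-0.0019  0.1254  0.0034] size [0.0241 0.0054 0.027 ] 933
```

```bash
python3 -m handwheel '[[-0.004,0.03,0.0025,0,0,0,0.4],[0,0.04,0,0,0,0,0.4],[0,0.02,0,0,0,0,0.4],[0,0.02,0,0,0,0,0.4],[0,0.02,0,0,0,0,0.4],[0,0.013,0,0,0,0,0.4],[0,0,0,0,0,0,0.4],[0,0,0,0,0,0,0.4]]' ;  python3 -c "
from h import *
plan(.5925,.3825,.0423,270)
s=cam('side');save(cv2.resize(s['image'][230:430,30:270],None,fx=3,fy=3),'s7.png')"
```

```text
time: 12.08
tool_pos: [0.5945, 0.3861, 0.044]
tcp_rot: [-1.208, 1.209, -1.209]
wrist_force: [-0.0, -0.2, 0.1]
width: 0.543
t 12.07 tcp [0.5945 0.3861 0.044 ] w 0.543 F [-0.  -0.2  0.1] q [0.54 0.48 1.68 0.   0.98 0.54]
cols x,y,z:
 [[ 0.     0.001  1.   ]
 [-1.     0.001  0.   ]
 [-0.001 -1.     0.001]]
shift [ 0.0036  0.0017 -0.002 ] turn [-0.0009  0.     -0.0006]
```

View pics/s7.png

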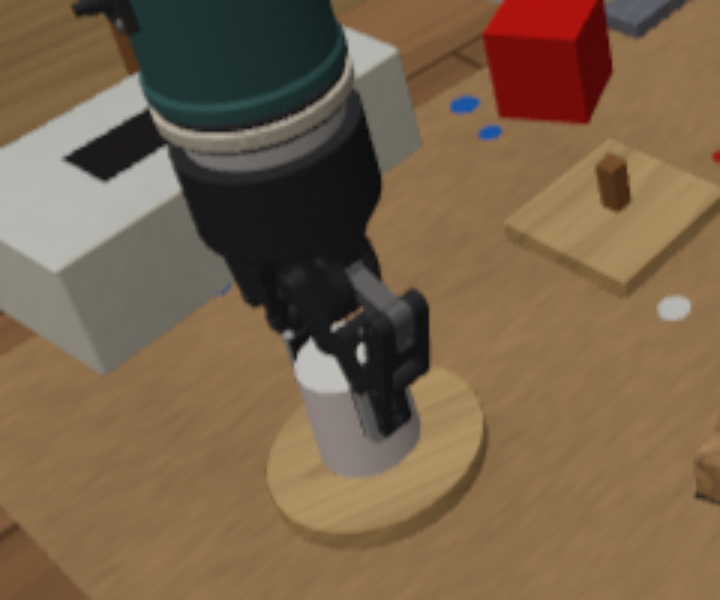

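```bash
python3 -m handwheel '[[0,0.0015,0,0,0,0,0.4],[0,0,0,0,0,0,0.7],[0,0,0,0,0,0,0.85],[0,-0.03,0,0,0,0,1],[0,-0.06,0,0,0,0,1],[0,-0.06,0,0,0,0,1],[0.03,0,0.003,0,0,0,1],[0.054,0,0.005,0,0,0,1]]' ; python3 -m handwheel '[[0.054,0,0.005,0,0,0,1],[0.054,0,0.005,0,0,0,1],[0.054,0,0.005,0,0,0,1],[0.054,0,0.005,0,0,0,1],[0.054,0,0.005,0,0,0,1],[0.054,0,0.005,0,0,0,1],[0.054,0,0.005,0,0,0,1],[0.054,0,0.003,0,0,0,1]]'; python3 -m handwheel '[[0.054,0,0,0,0,0,1],[0,0,0,0,0,0,1]]'; python3 -c "
from h import *
s,M=st()
c=cam('wrist');save(c['image'],'w8.png');P,W=wpts(c,s);flat(P,320,240)
q=cam('top');P=pts(q);A=P[195:250,95:155].reshape(-1,3);A=A[(A[:,2]>.066)&(A[:,2]<.09)];print(A.mean(0),len(A),A.min(0),A.max(0))
plan(.6418,-.1838,.033,270)"
```

```text
time: 13.12
tool_pos: [0.6027, 0.3029, 0.1939]
tcp_rot: [-1.207, 1.205, -1.207]
wrist_force: [0.9, -0.5, -0.6]
width: 1.0
time: 14.12
tool_pos: [0.6401, -0.132, 0.1921]
tcp_rot: [-1.209, 1.209, -1.21]
wrist_force: [-0.0, 0.2, 0.9]
width: 0.999
time: 14.38
tool_pos: [0.6397, -0.1883, 0.1919]
tcp_rot: [-1.207, 1.212, -1.214]
wrist_force: [-0.2, 0.2, -0.6]
width: 0.998
t 14.38 tcp [ 0.6397 -0.1883  0.1919] w 0.998 F [-0.2  0.2 -0.6] q [-0.32  0.27  1.67 -0.    1.2  -0.32]
cols x,y,z:
 [[-0.005  0.     1.   ]
 [-1.    -0.001 -0.005]
 [ 0.001 -1.     0.   ]]
ctr [-0.0016  0.1179  0.0034] size [0.0635 0.0055 0.0631] 5694
[0.59347901 0.38462289 0.07493654] 478 [0.57138789 0.36340209 0.06653466] [0.61638531 0.40913991 0.08113367]
t 14.47 tcp [ 0.6397 -0.1846  0.1917] w 1.0 F [-0.   0.2  0.1] q [-0.32  0.27  1.67  0.    1.2  -0.32]
cols x,y,z:
 [[-0.002 -0.     1.   ]
 [-1.     0.001 -0.002]
 [-0.001 -1.    -0.   ]]
shift [-0.0007  0.1587  0.0021] turn [ 0.0002 -0.0017 -0.0007]
```

View pics/w8.png

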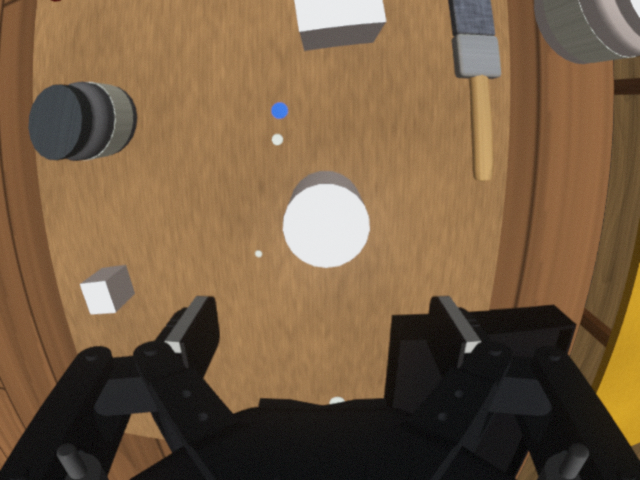

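The medium cup is seated, with its top at z 0.075. The large cup is centred at (325,225).

```bash
python3 -m handwheel '[[0,0.04,0.0025,0,0,0,1],[0,0.05,0,0,0,0,1],[0,0.04,0,0,0,0,1],[0,0.027,0,0,0,0,1],[0,0,0,0,0,0,1],[0,0,0,0,0,0,0.6],[0,0,0,0,0,0,0.6],[0,0,0,0,0,0,0.6]]' ; python3 -m handwheel '[[0,0,0,0,0,0,0.6],[0,0,0,0,0,0,0.6],[0,-0.04,0,0,0,0,0.6],[0,-0.06,0,0,0,0,0.6],[0,-0.06,0,0,0,0,0.6],[0,-0.03,0,0,0,0,0.6],[-0.03,0,0,0,0,0,0.6],[-0.054,0,-0.005,0,0,0,0.6]]'; python3 -m handwheel '[[-0.054,0,-0.005,0,0,0,0.6],[-0.054,0,-0.005,0,0,0,0.6],[-0.054,0,-0.005,0,0,0,0.6],[-0.054,0,-0.005,0,0,0,0.6],[-0.054,0,-0.005,0,0,0,0.6],[-0.054,0,-0.005,0,0,0,0.6],[-0.054,0,-0.005,0,0,0,0.6],[-0.054,0,-0.005,0,0,0,0.6]]';python3 -m handwheel '[[-0.054,0,-0.004,0,0,0,0.6],[0,0,0,0,0,0,0.6],[0,0,0,0,0,0,0.6]]'; python3 -c "
from h import *
s,M=st()
c=cam('wrist');save(c['image'],'w9.png');P,W=wpts(c,s);np.save('P.npy',P)
plan(.5935,.3846,.10,270)
flat(P,322,355);
s=cam('side');save(cv2.resize(s['image'][230:430,30:270],None,fx=3,fy=3),'s9.png')"
```

```text
time: 15.48
tool_pos: [0.6442, -0.1845, 0.0371]
tcp_rot: [-1.207, 1.206, -1.212]
wrist_force: [0.8, 0.6, 4.1]
width: 0.756
time: 16.48
tool_pos: [0.6378, -0.1013, 0.2257]
tcp_rot: [-1.207, 1.21, -1.213]
wrist_force: [-0.0, 1.1, -0.9]
width: 0.751
time: 17.48
tool_pos: [0.597, 0.3331, 0.2247]
tcp_rot: [-1.209, 1.209, -1.21]
wrist_force: [0.4, 0.2, -0.8]
width: 0.756
time: 17.85
tool_pos: [0.5932, 0.3853, 0.2243]
tcp_rot: [-1.211, 1.209, -1.209]
wrist_force: [-0.1, -0.2, -1.3]
width: 0.756
t 17.85 tcp [0.5932 0.3853 0.2243] w 0.756 F [-0.1 -0.2 -1.3] q [ 0.54  0.33  1.53 -0.    1.28  0.54]
cols x,y,z:
 [[ 0.001 -0.001  1.   ]
 [-1.    -0.001  0.001]
 [ 0.001 -1.    -0.001]]
t 17.9 tcp [0.5935 0.3846 0.2245] w 0.756 F [-0.9 -1.2 -1.3] q [ 0.54  0.33  1.53 -0.    1.28  0.54]
cols x,y,z:
 [[-0.001 -0.     1.   ]
 [-1.    -0.001 -0.001]
 [ 0.001 -1.    -0.   ]]
shift [-1.000e-04  1.245e-01  1.000e-04] turn [ 0.0005 -0.0005  0.0011]
ctr [-0.0016 -0.0366  0.0007] size [0.0543 0.0051 0.065 ] 19565
```

View pics/w9.png

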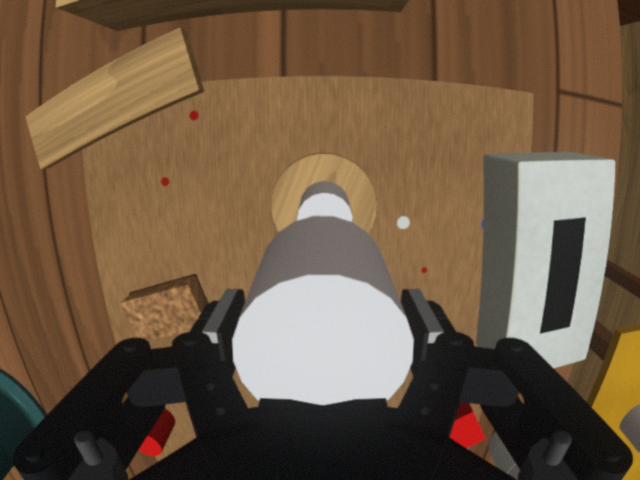

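View pics/s9.png

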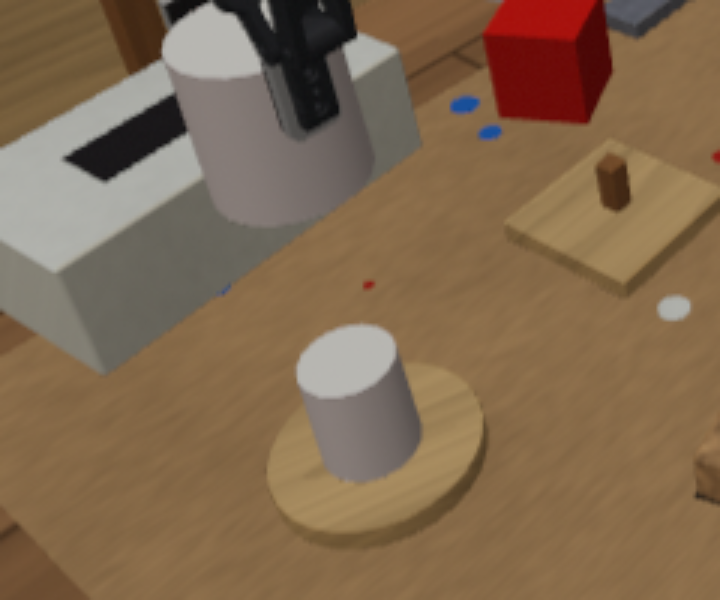

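```bash
python3 -m handwheel '[[-0.003,0.04,0.001,0,0,0,0.6],[0,0.04,0,0,0,0,0.6],[0,0.03,0,0,0,0,0.6],[0,0.02,0,0,0,0,0.6],[0,0.02,0,0,0,0,0.6],[0,0.012,0,0,0,0,0.6],[0,0.006,0,0,0,0,0.6],[0,0,0,0,0,0,0.6]]' ;  python3 -c "
from h import *
plan(.5945,.3876,.052,270)
s=cam('side');save(cv2.resize(s['image'][230:430,30:270],None,fx=3,fy=3),'s10.png')"
```

```text
time: 18.95
tool_pos: [0.5946, 0.3889, 0.0569]
tcp_rot: [-1.209, 1.209, -1.209]
wrist_force: [-0.2, -0.2, -0.8]
width: 0.756
t 18.95 tcp [0.5946 0.3889 0.0569] w 0.756 F [-0.2 -0.2 -0.8] q [ 0.54  0.47  1.66 -0.    1.01  0.54]
cols x,y,z:
 [[ 0.  0.  1.]
 [-1.  0.  0.]
 [-0. -1.  0.]]
shift [ 0.0013  0.0049 -0.0001] turn [-0.0001  0.0001 -0.0001]
```

View pics/s10.png

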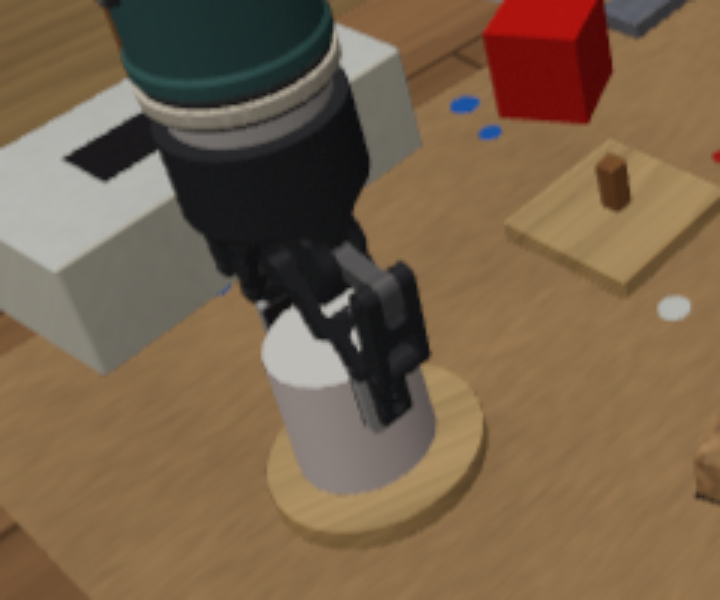

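```bash
python3 -m handwheel '[[0,0.004,0,0,0,0,0.6],[0,0.001,0,0,0,0,0.6],[0,0,0,0,0,0,0.6]]' ;  python3 -c "
from h import *
st()"
```

```text
time: 19.38
tool_pos: [0.5946, 0.389, 0.0522]
tcp_rot: [-1.209, 1.209, -1.209]
wrist_force: [-0.0, -0.7, -0.4]
width: 0.758
t 19.38 tcp [0.5946 0.389  0.0522] w 0.758 F [-0.  -0.7 -0.4] q [0.54 0.48 1.67 0.   1.   0.54]
cols x,y,z:
 [[ 0.     0.001  1.   ]
 [-1.     0.     0.   ]
 [-0.    -1.     0.001]]
```

```bash
python3 -m handwheel '[[0,0.001,0,0,0,0,0.6],[0,0,0,0,0,0,0.6]]'; python3 -m handwheel '[[0,0.001,0,0,0,0,0.6],[0,0,0,0,0,0,0.6]]'
```

```text
time: 19.62
tool_pos: [0.5946, 0.389, 0.0521]
tcp_rot: [-1.209, 1.209, -1.209]
wrist_force: [-2.4, -0.6, 3.5]
width: 0.752
time: 19.88
tool_pos: [0.5947, 0.3891, 0.0521]
tcp_rot: [-1.208, 1.209, -1.209]
wrist_force: [-3.1, -1.5, 7.8]
width: 0.753
```

Contact at 8 N: the cup is seated. I'll release it and go to the small square cup.

```bash
python3 -m handwheel '[[0,0,0,0,0,0,0.9],[0,0,0,0,0,0,1],[0,0,0,0,0,0,1],[0,-0.03,0,0,0,0,1],[0,-0.06,0,0,0,0,1],[0,-0.04,0,0,0,0,1],[0.03,0,-0.008,0,0,0,0.65],[0.054,0,-0.015,0,0,0,0.65]]' ; python3 -m handwheel '[[0.054,0,-0.015,0,0,0,0.65],[0.054,0,-0.015,0,0,0,0.65],[0.054,0,-0.015,0,0,0,0.65],[0.054,0,-0.015,0,0,0,0.65],[0.054,0,-0.015,0,0,0,0.65],[0.054,0,-0.015,0,0,0,0.65],[0.054,0,-0.015,0,0,0,0.65],[0.054,0,-0.015,0,0,0,0.65]]'; python3 -m handwheel '[[0.054,0,-0.015,0,0,0,0.65],[0.054,0,-0.015,0,0,0,0.65],[0.03,0,-0.008,0,-0.131,0,0.65],[0,0,0,0,0,0,0.65],[0,0,0,0,0,0,0.65]]'; python3 -c "
from h import *
s,M=st()
c=cam('wrist');save(c['image'],'w11.png');P,W=wpts(c,s);flat(P,320,240)
q=cam('top');P=pts(q);A=P[185:250,90:155].reshape(-1,3);A=A[(A[:,2]>.08)&(A[:,2]<.1)];print(A.mean(0),len(A),A.min(0),A.max(0))
plan(.4155,-.2623,.014,277.5)"
```

```text
time: 20.88
tool_pos: [0.5722, 0.3055, 0.1808]
tcp_rot: [-1.207, 1.206, -1.208]
wrist_force: [0.1, -1.2, -0.8]
width: 0.65
time: 21.88
tool_pos: [0.4508, -0.1289, 0.1799]
tcp_rot: [-1.209, 1.208, -1.21]
wrist_force: [-0.7, 0.2, -0.6]
width: 0.648
time: 22.5
tool_pos: [0.4134, -0.2646, 0.1795]
tcp_rot: [-1.267, 1.114, -1.113]
wrist_force: [-0.0, -0.9, -0.2]
width: 0.65
t 22.5 tcp [ 0.4134 -0.2646  0.1795] w 0.65 F [-0.  -0.9 -0.2] q [-0.62 -0.05  2.05  0.    1.14 -0.75]
cols x,y,z:
 [[ 0.129 -0.     0.992]
 [-0.992  0.001  0.129]
 [-0.001 -1.    -0.   ]]
ctr [0.001  0.1337 0.003 ] size [0.0343 0.005  0.0344] 1875
[0.59341658 0.38660031 0.08904493] 934 [0.56263311 0.35603449 0.08009155] [0.62591613 0.42015135 0.09555945]
t 22.6 tcp [ 0.4137 -0.2641  0.1796] w 0.651 F [-0.3  0.8  0.3] q [-0.62 -0.05  2.05  0.    1.14 -0.75]
cols x,y,z:
 [[ 0.131 -0.     0.991]
 [-0.991  0.001  0.131]
 [-0.001 -1.    -0.   ]]
shift [-0.0015  0.1656  0.0021] turn [ 0.0001  0.0005 -0.0006]
```

View pics/w11.png

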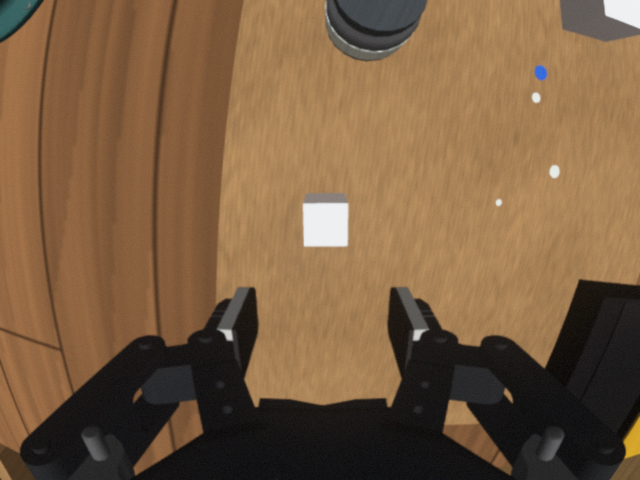

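```bash
python3 -m handwheel '[[-0.0005,0.05,0.0023,0,0,0,0.65],[0,0.05,0,0,0,0,0.65],[0,0.045,0,0,0,0,0.65],[0,0.02,0,0,0,0,0.65],[0,0,0,0,0,0,0.65],[0,0,0,0,0,0,0.25],[0,0,0,0,0,0,0.25],[0,0,0,0,0,0,0.25]]' ; python3 -m handwheel '[[0,0,0,0,0,0,0.25],[0,0,0,0,0,0,0.25],[0,-0.04,0,0,0,0,0.25],[0,-0.06,0,0,0,0,0.25],[0,-0.06,0,0,0,0,0.25],[0,0,0,0,0.061,0,0.25],[-0.0483,0,0.0266,0,0,0,0.25],[-0.0483,0,0.0266,0,0,0,0.25]]'; python3 -m handwheel '[[-0.0483,0,0.0266,0,0,0,0.25],[-0.0483,0,0.0266,0,0,0,0.25],[-0.0483,0,0.0266,0,0,0,0.25],[-0.0483,0,0.0266,0,0,0,0.25],[-0.0483,0,0.0266,0,0,0,0.25],[-0.0483,0,0.0266,0,0,0,0.25],[-0.0483,0,0.0266,0,0,0,0.25],[0,0,0,0,0,0,0.25]]'; python3 -m handwheel '[[0,0,0,0,0,0,0.25]]'; python3 -c "
from h import *
s,M=st()
c=cam('wrist');save(c['image'],'w12.png');P,W=wpts(c,s);np.save('P.npy',P)
flat(P,322,350)
plan(.624,.188,.10,274)
s=cam('side');save(cv2.resize(s['image'][150:350,130:370],None,fx=3,fy=3),'s12.png')"
```

```text
time: 23.6
tool_pos: [0.4168, -0.2651, 0.0162]
tcp_rot: [-1.268, 1.11, -1.114]
wrist_force: [-0.5, 0.2, 3.9]
width: 0.397
time: 24.6
tool_pos: [0.4622, -0.164, 0.1753]
tcp_rot: [-1.24, 1.159, -1.16]
wrist_force: [0.3, -0.0, -0.8]
width: 0.394
time: 25.6
tool_pos: [0.625, 0.1893, 0.1744]
tcp_rot: [-1.242, 1.155, -1.154]
wrist_force: [-0.3, -0.1, 0.4]
width: 0.397
time: 25.72
tool_pos: [0.6235, 0.1856, 0.1742]
tcp_rot: [-1.243, 1.158, -1.157]
wrist_force: [-0.1, 0.1, 0.1]
width: 0.393
t 25.73 tcp [0.6235 0.1856 0.1742] w 0.393 F [-0.1  0.1  0.1] q [ 0.25  0.26  1.72 -0.    1.17  0.18]
cols x,y,z:
 [[ 0.071 -0.001  0.998]
 [-0.998 -0.001  0.071]
 [ 0.001 -1.    -0.001]]
ctr [ 0.0007 -0.0298  0.0006] size [0.0355 0.006  0.047 ] 8268
t 25.77 tcp [0.6234 0.1849 0.1743] w 0.397 F [ 0.1  0.3 -0.5] q [ 0.25  0.26  1.72 -0.    1.17  0.18]
cols x,y,z:
 [[ 0.07  -0.001  0.998]
 [-0.998 -0.001  0.07 ]
 [ 0.001 -1.    -0.001]]
shift [-0.0031  0.0743  0.0009] turn [ 0.0013 -0.0002  0.0007]
```

View pics/w12.png

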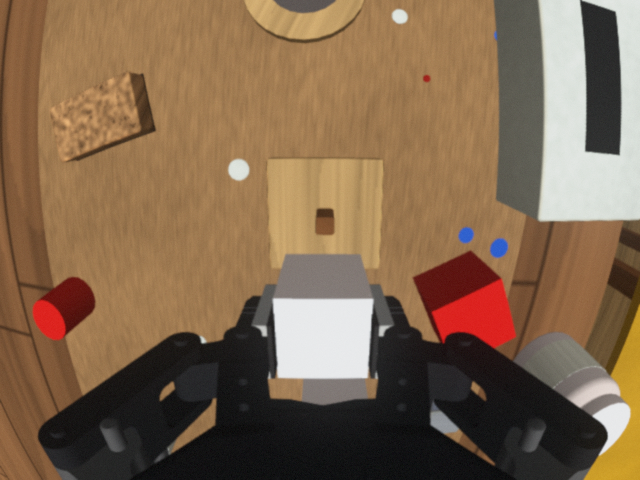

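View pics/s12.png

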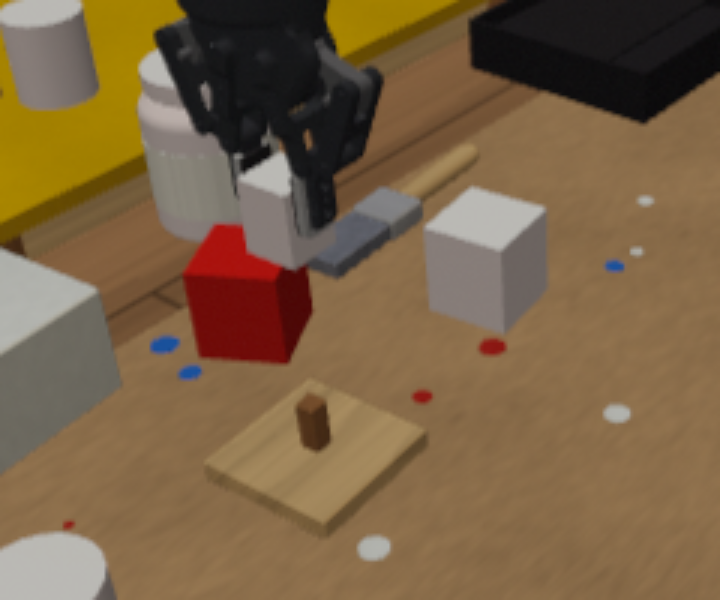

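```bash
python3 -m handwheel '[[-0.0035,0.03,0.0015,0,0,0,0.25],[0,0.04,0,0,0,0,0.25],[0,0.02,0,0,0,0,0.25],[0,0.02,0,0,0,0,0.25],[0,0.02,0,0,0,0,0.25],[0,0.01,0,0,0,0,0.25],[0,0,0,0,0,0,0.25]]';python3 -m handwheel '[[0,0.001,0,0,0,0,0.25],[0,0,0,0,0,0,0.25]]';python3 -m handwheel '[[0,0.0015,0,0,0,0,0.25],[0,0,0,0,0,0,0.25]]'; python3 -c "
from h import *
plan(.624,.188,.0312,274)
s=cam('side');save(cv2.resize(s['image'][150:350,130:370],None,fx=3,fy=3),'s13.png')"
```

```text
time: 26.7
tool_pos: [0.6248, 0.1894, 0.0339]
tcp_rot: [-1.243, 1.158, -1.157]
wrist_force: [-0.8, 0.2, -1.0]
width: 0.39
time: 26.95
tool_pos: [0.6261, 0.1898, 0.0348]
tcp_rot: [-1.24, 1.156, -1.158]
wrist_force: [-0.1, -0.0, -0.5]
width: 0.393
time: 27.2
tool_pos: [0.6254, 0.1896, 0.0324]
tcp_rot: [-1.241, 1.157, -1.158]
wrist_force: [0.0, 0.8, -0.5]
width: 0.396
t 27.2 tcp [0.6254 0.1896 0.0324] w 0.396 F [ 0.   0.8 -0.5] q [ 0.26  0.41  1.81 -0.    0.92  0.19]
cols x,y,z:
 [[ 0.07   0.     0.998]
 [-0.998  0.     0.07 ]
 [-0.    -1.     0.   ]]
shift [ 0.0015  0.0012 -0.0015] turn [-0.0002  0.0002 -0.    ]
```

View pics/s13.png

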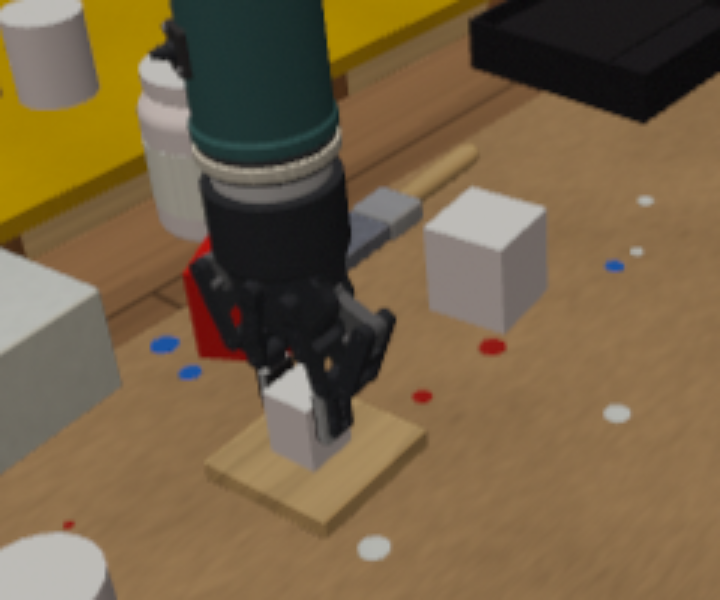

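```bash
python3 -m handwheel '[[0,0.001,0,0,0,0,0.25],[0,0,0,0,0,0,0.25]]';python3 -m handwheel '[[0,0.001,0,0,0,0,0.25],[0,0,0,0,0,0,0.25]]'
```

```text
time: 27.5
tool_pos: [0.6253, 0.1895, 0.0313]
tcp_rot: [-1.241, 1.158, -1.157]
wrist_force: [-0.1, 0.8, 0.5]
width: 0.394
time: 27.75
tool_pos: [0.6254, 0.1895, 0.0312]
tcp_rot: [-1.241, 1.157, -1.157]
wrist_force: [-3.0, -0.4, 4.6]
width: 0.398
```

Contact, so the cup is seated. I'll release it and go to the large square cup.

```bash
python3 -m handwheel '[[0,0,0,0,0,0,0.55],[0,0,0,0,0,0,0.7],[0,-0.03,0,0,0,0,0.7],[0,-0.06,0,0,0,0,0.9],[0,-0.06,0,0,0,0,1],[0.05,0,0.003,0,0,0,1],[0.05,0,0.003,0,0,0,1],[0.05,0,0.003,0,0,0,1]]' ; python3 -m handwheel '[[0.048,0,0.002,0,0,0,1],[0,0,0,0,-0.07,0,1],[0,0,0,0,0,0,1],[0,0,0,0,0,0,1]]'; python3 -c "
from h import *
s,M=st()
c=cam('wrist');save(c['image'],'w14.png');P,W=wpts(c,s);flat(P,320,225)
q=cam('top');P=pts(q);A=P[185:230,195:250].reshape(-1,3);A=A[(A[:,2]>.055)&(A[:,2]<.07)];print(A.mean(0),len(A),A.min(0),A.max(0))
plan(.6496,-.0077,.033,278)"
```

```text
time: 28.75
tool_pos: [0.6449, 0.0393, 0.1804]
tcp_rot: [-1.241, 1.156, -1.157]
wrist_force: [0.4, 0.1, -0.6]
width: 1.0
time: 29.25
tool_pos: [0.65, -0.0068, 0.18]
tcp_rot: [-1.272, 1.106, -1.106]
wrist_force: [1.0, 1.1, -0.3]
width: 0.999
t 29.25 tcp [ 0.65   -0.0068  0.18  ] w 0.999 F [ 1.   1.1 -0.3] q [-0.05  0.25  1.71  0.    1.17 -0.19]
cols x,y,z:
 [[ 0.139 -0.     0.99 ]
 [-0.99   0.     0.139]
 [-0.    -1.    -0.   ]]
ctr [0.0039 0.1103 0.0005] size [0.0632 0.0051 0.0619] 7282
[0.6245944  0.19112863 0.06107632] 323 [0.60677438 0.1738901  0.05562494] [0.64188854 0.20922325 0.06541926]
t 29.35 tcp [ 0.65   -0.0064  0.1801] w 1.0 F [ 0.1  0.3 -0.2] q [-0.05  0.25  1.71  0.    1.17 -0.19]
cols x,y,z:
 [[ 0.14 -0.    0.99]
 [-0.99  0.    0.14]
 [-0.   -1.   -0.  ]]
shift [ 0.0012  0.1471 -0.0006] turn [ 0.0002  0.0008 -0.0001]
```

View pics/w14.png

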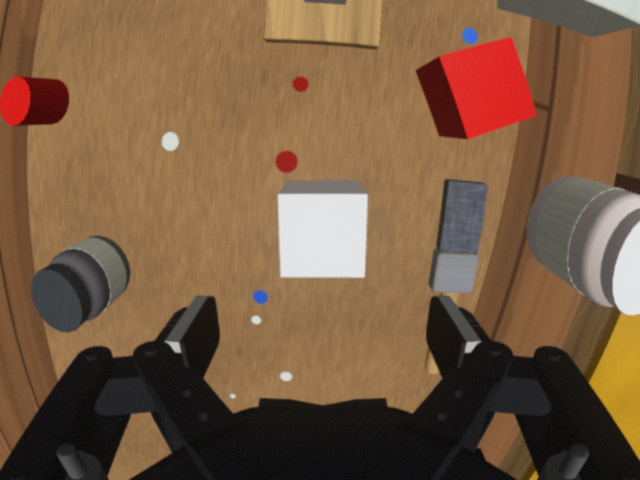

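The small square cup is seated, with its top at z 0.061. The large square cup is centred at (323,235).

```bash
python3 -m handwheel '[[0.0025,0.04,0,0,0,0,1],[0,0.05,0,0,0,0,1],[0,0.037,0,0,0,0,1],[0,0.02,0,0,0,0,1],[0,0,0,0,0,0,1],[0,0,0,0,0,0,0.55],[0,0,0,0,0,0,0.55],[0,0,0,0,0,0,0.55]]' ; python3 -m handwheel '[[0,0,0,0,0,0,0.55],[0,0,0,0,0,0,0.55],[0,-0.04,0,0,0,0,0.55],[0,-0.06,0,0,0,0,0.55],[0,-0.05,0,0,0,0,0.55],[0,0,0,0,0.07,0,0.55],[-0.05,0,-0.0028,0,0,0,0.55],[-0.05,0,-0.0028,0,0,0,0.55]]'; python3 -m handwheel '[[-0.05,0,-0.0028,0,0,0,0.55],[-0.05,0,-0.0028,0,0,0,0.55],[0,0,0,0,0,0,0.55],[0,0,0,0,0,0,0.55]]'; python3 -c "
from h import *
s,M=st()
c=cam('wrist');save(c['image'],'w15.png');P,W=wpts(c,s);np.save('P.npy',P)
flat(P,322,350)
plan(.6246,.191,.049,274)
s=cam('side');save(cv2.resize(s['image'][150:350,130:370],None,fx=3,fy=3),'s15.png')"
```

```text
time: 30.35
tool_pos: [0.6525, -0.0098, 0.0357]
tcp_rot: [-1.269, 1.102, -1.108]
wrist_force: [0.3, 0.7, 6.4]
width: 0.718
time: 31.35
tool_pos: [0.6377, 0.09, 0.1837]
tcp_rot: [-1.24, 1.159, -1.159]
wrist_force: [-0.3, -0.8, -1.0]
width: 0.721
time: 31.85
tool_pos: [0.6251, 0.1888, 0.1832]
tcp_rot: [-1.243, 1.157, -1.157]
wrist_force: [0.2, 0.2, -0.6]
width: 0.721
t 31.85 tcp [0.6251 0.1888 0.1832] w 0.721 F [ 0.2  0.2 -0.6] q [ 0.26  0.26  1.7  -0.    1.18  0.18]
cols x,y,z:
 [[ 0.071 -0.     0.997]
 [-0.997 -0.001  0.071]
 [ 0.001 -1.    -0.   ]]
ctr [-0.0004 -0.0345  0.0007] size [0.0619 0.006  0.0626] 24541
t 31.9 tcp [0.6253 0.1882 0.1832] w 0.722 F [ 0.1 -1.2 -0.2] q [ 0.25  0.26  1.7  -0.    1.18  0.19]
cols x,y,z:
 [[ 0.07  -0.     0.998]
 [-0.998 -0.001  0.07 ]
 [ 0.001 -1.    -0.   ]]
shift [-0.0029  0.1342 -0.0004] turn [ 0.0003 -0.0001  0.0006]
```

View pics/w15.png

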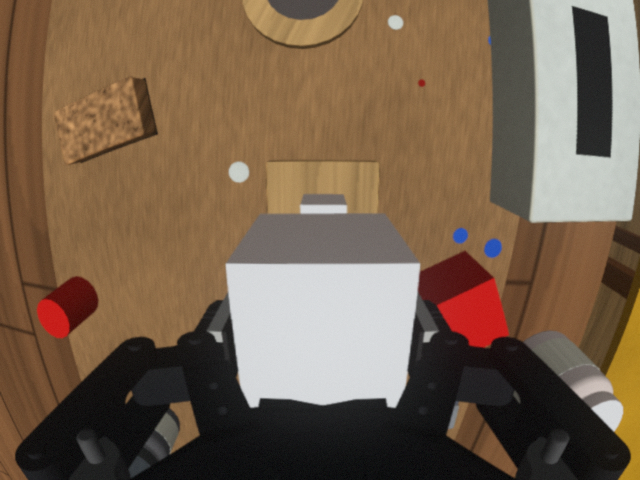

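View pics/s15.png

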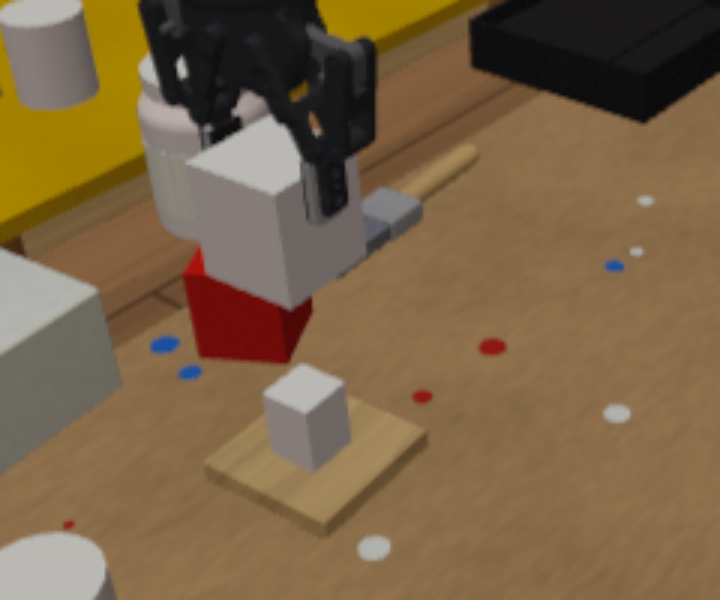

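```bash
python3 -m handwheel '[[-0.0025,0.03,-0.0004,0,0,0,0.55],[0,0.03,0,0,0,0,0.55],[0,0.02,0,0,0,0,0.55],[0,0.02,0,0,0,0,0.55],[0,0.02,0,0,0,0,0.55],[0,0.01,0,0,0,0,0.55],[0,0,0,0,0,0,0.55]]';python3 -m handwheel '[[0,0.0015,0,0,0,0,0.55],[0,0,0,0,0,0,0.55]]';python3 -m handwheel '[[0,0.0012,0,0,0,0,0.55],[0,0,0,0,0,0,0.55]]'; python3 -m handwheel '[[0,0.001,0,0,0,0,0.55],[0,0,0,0,0,0,0.55]]'
```

```text
time: 32.83
tool_pos: [0.6246, 0.1915, 0.0526]
tcp_rot: [-1.242, 1.158, -1.157]
wrist_force: [-0.0, 0.5, -0.4]
width: 0.723
time: 33.08
tool_pos: [0.6252, 0.1917, 0.0525]
tcp_rot: [-1.241, 1.157, -1.158]
wrist_force: [0.6, 0.8, -1.0]
width: 0.717
time: 33.33
tool_pos: [0.6248, 0.1916, 0.0508]
tcp_rot: [-1.241, 1.157, -1.158]
wrist_force: [0.2, -0.6, 0.4]
width: 0.722
time: 33.58
tool_pos: [0.6249, 0.1916, 0.0507]
tcp_rot: [-1.241, 1.157, -1.157]
wrist_force: [-2.7, -0.4, 5.0]
width: 0.723
```

Contact at about the height I expected. I'll release, lift clear, move away and check.

```bash
python3 -m handwheel '[[0,0,0,0,0,0,0.85],[0,0,0,0,0,0,1],[0,0,0,0,0,0,1],[0,-0.03,0,0,0,0,1],[0,-0.06,0,0,0,0,1],[0,-0.06,0,0,0,0,1],[0.05,-0.02,0,0,0,0,1],[0.05,0,0,0,0,0,1]]' ; python3 -m handwheel '[[0.05,0,0,0,0,0,1],[0.05,0,0,0,0,0,1],[0.05,0,0,0,0,0,1],[0.05,0,0,0,0,0,1],[0.05,0,0,0,0,0,1],[0,0,0,0,0,0,1]]'; python3 -c "
from h import *
st()
q=cam('top');P=pts(q);save(q['image'],'t16.png')
def m(n,v0,v1,u0,u1,a,b):
    A=P[v0:v1,u0:u1].reshape(-1,3);A=A[(A[:,2]>a)&(A[:,2]<b)];k=np.c_[A[:,:2],np.ones(len(A))];f=np.linalg.lstsq(k,A[:,2],rcond=None)[0]
    print(n,A.mean(0).round(4),len(A),'size',(A.max(0)-A.min(0)).round(4),'slope',f[:2].round(3))
m('rl',185,250,90,155,.08,.1);m('sl',170,240,185,260,.077,.095);m('jar',270,330,335,395,.083,.1);m('blk',275,345,155,210,.024,.036)
s=cam('side');save(s['image'],'s16.png')"
```

```text
time: 34.58
tool_pos: [0.6338, 0.0915, 0.2235]
tcp_rot: [-1.237, 1.151, -1.159]
wrist_force: [0.2, -0.3, -0.5]
width: 0.997
time: 35.33
tool_pos: [0.6491, -0.1614, 0.2192]
tcp_rot: [-1.24, 1.16, -1.161]
wrist_force: [-0.3, 0.3, 0.5]
width: 1.005
t 35.33 tcp [ 0.6491 -0.1614  0.2192] w 1.005 F [-0.3  0.3  0.5] q [-0.28  0.26  1.63 -0.    1.25 -0.35]
cols x,y,z:
 [[ 0.066 -0.     0.998]
 [-0.998 -0.001  0.066]
 [ 0.001 -1.    -0.   ]]
rl [0.5932 0.3865 0.089 ] 938 size [0.0626 0.0652 0.0142] slope [0.004 0.025]
sl [0.6237 0.1931 0.0849] 1103 size [0.0655 0.0657 0.0141] slope [0.006 0.004]
jar [ 0.4319 -0.0822  0.0896] 503 size [0.0592 0.0422 0.0116] slope [-0.006  0.002]
blk [0.4145 0.2661 0.03  ] 1352 size [0.103  0.0767 0.0119] slope [0.    0.001]
```

View pics/s16.png

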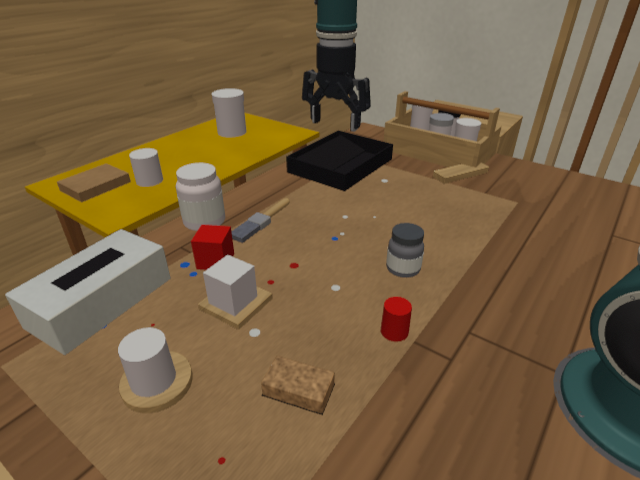

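View pics/t16.png

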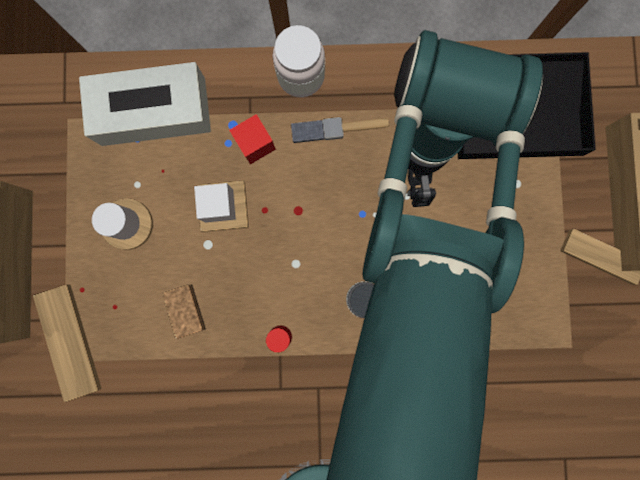

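The cup tops are at z 0.089 and 0.085, as expected for seated rims, and level. The side view shows the jar at (405,250) and the block at (298,384), the same as at the start. I'm handing in the job.

```bash
python3 -c "
from h import *
print(workorder.finish_job())"
```

```text
the job is handed in; nothing more can be done
None
```

I nested the three round cups over the round post (small, medium, large) and the two square cups over the square post (small, large). I handed the job in at about 35 s; no verdict is reported.

**Last measurements:** each cup's top was measured from the top camera once it was released. "Off the post" is the horizontal distance from the post centre.

| Cup | Top height measured | Top height expected | Off the post | Limit |
|---|---|---|---|---|
| Small round | 61 mm | 61 mm | 2 mm | 10 mm |
| Medium round | 75 mm | 75 mm | 1 mm | 16 mm |
| Large round | 89 mm | 89 mm | 3 mm | 22 mm |
| Small square | 61 mm | 61 mm | 3 mm | 13 mm |
| Large square | 85 mm | 85 mm | 5 mm | 27 mm |

- **Tilt:** the large cups' tops slope under 0.03, against the 0.1 rad limit. I did not fit the tilt of the small and medium cups; the side pictures showed them upright.
- **Inner cups:** these could not be seen again once covered. The covering cups reached full depth, so nothing was propped up inside.
- **Cork block:** it has not moved.
- **Paint jar:** the arm hid part of it in the last top view, which shifted its measured centre by about 11 mm. In the side view it looks to be exactly where it started.

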